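# Wedge the rocking reactor controller

## Task

The temperature controller on the bench rocks because the screw foot at its front corner, by the switches, is turned up too far. Press down on that corner until you feel it rock, then push the orange wedge along the bench under the short foot until it is snug, without jacking the case up, and press the corner again, firmly (about a kilo's worth, for a moment), to check that it no longer rocks; leave the wedge in place and take the hand away. Only push and press: never lift the wedge, never tip the controller or shove it out of its place, and leave the vial, the spanner and the red plug alone.

Things in the scene. Friction and masses are not known exactly. Their poses are not given: they have to be found in the camera images.
- controller: white sheet-metal temperature controller, 200 mm deep (x) by 240 mm wide (y), flat lid 88 mm and underside 18 mm above the bench, about 3 kg; origin on the bench plane under the case's centre; +x points out of the front panel (three square displays, green and red switch). It stands level on three of its four domed rubber feet, 24 mm across; the foot at its +x +y corner is short
- short_foot (a point): point on the bench plane straight under the short foot's centre while the case stands level: 78 mm along the controller's x and 95 mm along its y, so 25 mm inside the case's +y side face and 22 mm inside its front. The foot, a rubber dome 24 mm across, hangs 4 to 9 mm clear of the bench (it differs each time); it can be reached freely from the +y side
- corner_top (a point): point on the flat lid straight above the short foot, 88 mm above the bench while the case stands level: where to press. Unwedged, some 2 to 3 N held straight down here (at first touch a little more, to set 3 kg moving) rocks the case until the foot lands, 4 to 9 mm lower; wedged, it hardly gives (under 1 mm)
- wedge: orange plastic levelling wedge flat on the bench on the controller's +y side: 100 mm long (x), 44 mm wide (y), its top sloping evenly from 2.5 mm high at the thin end to 22.5 mm at the upright butt; origin at the centre of its underside; +x points to the thin end, roughly at the controller. About 0.09 kg; slides freely, stays put under load; snug when about 5 N no longer pushes it on
- wedge_tip (a point): middle of the wedge's thin edge, on its underside, 50 mm along the wedge's x from its origin
- vial: bystander: small amber glass bottle with a black cap, 40 mm across, 75 mm high, upright; origin at the centre of its base
- spanner: bystander: steel open-ended spanner 150 mm long lying flat; origin at its middle, underneath
- plug: bystander: small red plastic plug, 26 mm across, 34 mm high, standing on its flange; origin at the centre of its base

How it is judged:
By the outcome, as a careful person would: the job done as asked, in the order asked, and still so for the second after the job is handed in, with the robot touching nothing.
It also fails if it takes over 64 s, if anything falls off the work surface, if the arm or the gripper's body presses on something with over 40 N, if the wrist force passes 120 N, or if a joint passes its speed limit or range.

## Robot

A 6-joint arm with a two-finger parallel gripper is mounted at the origin on the work surface. World frame = base frame: x ahead of the robot, y to its left, z up, the work surface at z = 0. Lengths are in m, angles in degrees, forces in N, time in s.
With the tool pointing down it reaches from about 0.25 to 0.725 m from the base axis. Payload 9.7 kg.
Tool frame: the origin (TCP) lies midway between the tips of the shut fingers; the grasp point (between the pads) lies 19 mm behind it (grip_point_offset is the distance from the TCP to the grasp point, in m); y points along the fingers, z is the direction in which the jaws open and shut, and the axes are right-handed (so a half turn about y gives the same grasp; the last joint's range is limited). The gripper opens to 85 mm and grips with 20 to 120 N. Pads are 22 mm wide; open, the fingers measure 114 mm over their backs; the gripper's body (76 mm by 85 mm) begins 54 mm behind the grasp point. The pads swing forward as they close: fully open they stand 13 mm farther back than shut.
Start: joints at [76.834, 4.979, 10.078, 95.1, 0, 90], TCP at [0.125, 0.536, 0.231] pointing down, gripper open.
Joint ranges: [-179.16, 179.16], [-48.56, 103.87], [-65.8, 70.77], [-126.05, 130.52], [-82.76, 87.17], [-180, 180]. Speed limits (degrees/s): [127.2, 127.2, 147.25, 180, 180, 180].

## Interface

Orientations are given as [roll, pitch, yaw] about the fixed x, y, z axes, in that order (R = Rz(yaw) Ry(pitch) Rx(roll)).
In Python, from workcell import get_obs, camera, job_done, grip_point_offset gives the robot as it stands.
- The arm moves only by the tool move_arm, never from a script. Its argument "deltas" is a list that holds one entry, the list of rows, each a list of 4 numbers: the shift along the tool's x, y, z in m, then the turn about the tool's y in degrees. A call has 1 to 5 rows; each row is the pose to reach, as a shift and turn from the pose commanded when the call began, along the tool's axes at that moment; what a row does not reach only later rows make up. A row lasts 1/10 s, in which the tool goes at most 50 mm and 8.59 degrees, less where a joint would pass 70% of its speed; a pose out of reach is approached as far as the arm can. A call with a gripper value outside its range is refused whole. "claw" is the finger opening in m, from 0 to 0.0854, set as the call begins (left out, the last holds). The fingers move at their own pace and stop on an object; "newtons" is the grip in N (left out, the last holds). Time passes only in rows, so rows that repeat a pose let the fingers close. It gives the time, the measured TCP pose, the force and the opening at its end, in the units of the state.
- get_obs(): the state, without advancing time (a new reading comes with each control period).
- camera(name): name is "scene" or "top" or "wrist"; returns a dict with "color" (420x560x3 uint8, blue, green, red), "range_z" (420x560 float32, m along the optical axis (not along the pixel's ray), 0 where there is no reading), "fx", "fy", "cx", "cy" (pixels), "T" (4x4, takes a point from camera to world coordinates). Camera axes: x right, y down, z forward; pixel columns grow to the right and rows downward; lengths in m; the calibration is good to about 2 mm. The wrist camera is an equidistant fisheye: a pixel r from the principal point sees the ray r / f radians off the axis. A picture is of the moment at which its call begins.
- job_done(): hands the job in, once; it reports no verdict.
The state is a dict: "time": time; "q": joint angles; "qd": joint speeds; "joint_efforts": joint torques, N m; "ee_pos": TCP position; "tcp_rot": TCP orientation; "wrist_force": force on the tool from outside, world axes, zero at the start; "torque": the same for the moment, N m; "opening": finger opening in m.
Only numpy, scipy, OpenCV 4.12 (cv2) and the standard library are available. Lean on these libraries where they do the work, as an engineer would, in place of code of your own. Each camera call takes 0.05 s, during which the arm holds its last target. There are 200 camera calls.

## Working session

There is one attempt and no reset: what is moved stays moved. The work goes in short steps, Python scripts to look and compute and a tool call to move; the robot and the scene stay as the last step left them, time stands still between calls to the robot, and variables do not carry over. Pictures are saved under pics/ and viewed, about 8 in all and at most 12, crops included, and the job is handed in when it is done.

Besides the shell and the picture viewer there is one more tool, called after "Emit:" as name([rows], argument=value, ...), one row to a line, values as JSON. move_arm: Moves the arm, as the interface text tells. Its arguments: {"type":"object","properties":{"deltas":{"type":"array"},"claw":{"type":"number"},"newtons":{"type":"number"}},"required":["deltas"]}

```bash
mkdir -p pics; ls
python3 - <<'E'
from workcell import *
import cv2,numpy as np
o=get_obs(); print(o, grip_point_offset)
for n in("scene","top"):
    c=camera(n); cv2.imwrite(f"pics/{n}0.png",c["color"]); np.savez(f"{n}0.npz",**c)
    print(n,c["fx"],c["cx"],c["cy"],c["T"].round(3).tolist())
E
```

```text
pics
{'time': 0.0, 'q': array([ 7.68316114e+01,  5.01257089e+00,  1.00332709e+01,  9.51000309e+01,
       -1.33209402e-03,  9.00015915e+01]), 'qd': array([ 0.0209117 , -0.03686537, -0.02685881,  0.00389577, -0.09073682,
        0.01825047]), 'joint_efforts': array([-8.46755847e-04, -5.20387709e+01,  4.64804792e+01,  1.61671301e-02,
       -4.85246710e-05, -7.29650282e-06]), 'ee_pos': array([0.12524969, 0.53530404, 0.23055837]), 'tcp_rot': array([-9.00793309e+01, -1.33429637e-03, -1.31699783e+01]), 'wrist_force': array([ 0.43352855, -0.65106602,  0.0198816 ]), 'torque': array([-0.02119563, -0.0488675 , -0.01040252]), 'opening': 0.08541407939965036} 0.0187
scene 520.4878543948819 283.0035385528537 209.12239827453902 [[-0.854, 0.415, -0.313, 0.892], [0.52, 0.693, -0.5, 0.696], [0.009, -0.59, -0.807, 0.916], [0.0, 0.0, 0.0, 1.0]]
top 392.00229412337575 276.49481052832857 207.36335773424938 [[-0.002, -0.997, 0.074, 0.499], [-1.0, 0.002, 0.002, 0.189], [-0.002, -0.074, -0.997, 0.924], [0.0, 0.0, 0.0, 1.0]]
```

View pics/scene0.png

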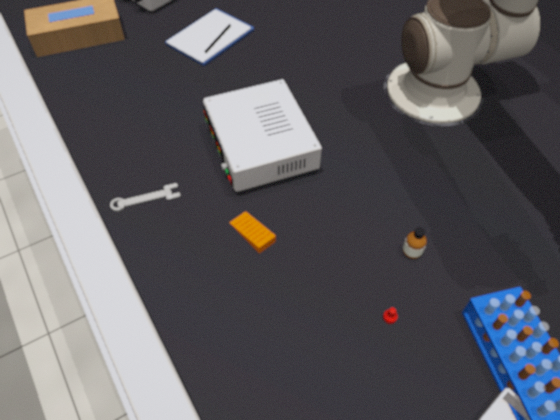

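View pics/top0.png

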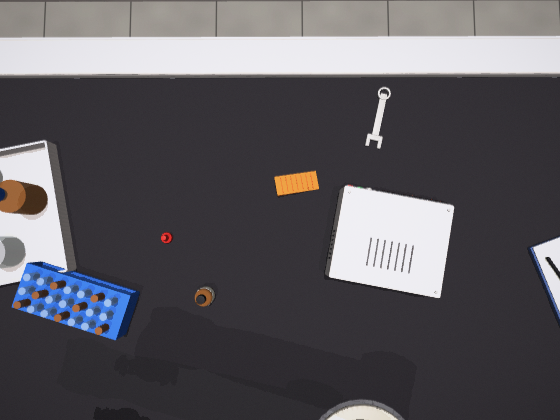

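The scene view shows the controller with its green and red switches towards its far corner and the wedge beside it. In the top view the lid's front +y corner is at about (347,187), the wedge at (297,183), the spanner at (378,118), the vial at (205,296) and the plug at (166,238). Next I measure these.

```bash
cat > h.py <<'E'
import cv2,numpy as np
def ray(c,uv,z):
    uv=np.atleast_2d(np.asarray(uv,float)); d=np.c_[(uv[:,0]-c["cx"])/c["fx"],(uv[:,1]-c["cy"])/c["fy"],np.ones(len(uv))]@c["T"][:3,:3].T
    t=c["T"][:3,3]; z=np.broadcast_to(z,len(uv)); return t+d*((z-t[2])/d[:,2])[:,None]
def cloud(c):
    v,u=np.indices(c["range_z"].shape); r=c["range_z"]
    P=np.stack([(u-c["cx"])/c["fx"]*r,(v-c["cy"])/c["fy"]*r,r],-1)
    return P@c["T"][:3,:3].T+c["T"][:3,3]
def big(m):
    n,l,s,_=cv2.connectedComponentsWithStats(m.astype(np.uint8)); return l==1+np.argmax(s[1:,4])
def rect(P):
    (c,s,a)=cv2.minAreaRect((P[:,:2]*1000).astype(np.float32)); return np.array(c)/1000,s,a,cv2.boxPoints((c,s,a))/1000
def omask(c):
    h=cv2.cvtColor(c["color"],cv2.COLOR_BGR2HSV); return (h[...,0]>10)&(h[...,0]<22)&(h[...,1]>180)&(h[...,2]>140)
E
cat > m.py <<'E'
from h import *
for n in("scene","top"):
    c=dict(np.load(n+"0.npz")); P=cloud(c); ok=c["range_z"]>0
    print(n,"bench z",np.median(P[180:220,300:320,2]) if n=="top" else np.median(P[280:300,250:300,2]))
    L=big(ok&(abs(P[...,2]-.088)<.008)&(c["color"].min(2)>120)&(P[...,0]<.75))
    v,u=np.nonzero(L); print("lid z",np.median(P[L][:,2]),len(v)); 
    r=rect(ray(c,np.c_[u,v],.088)); print("lid",[np.round(x,4).tolist() for x in r])
    W=omask(c)&ok; W&=(P[...,1]>.0)&(P[...,1]<.35)&(P[...,0]>.4)&(P[...,2]<.04); W=big(W)
    Q=P[W]; A=np.c_[Q[:,:2],np.ones(len(Q))]; k=np.linalg.lstsq(A,Q[:,2],rcond=None)[0]
    print("wedge n",len(Q),"slope",k[:2],"mean",Q.mean(0),"rect",[np.round(x,4).tolist() for x in rect(Q)])
    v,u=np.nonzero(W); cn=cv2.boxPoints(cv2.minAreaRect(np.c_[u,v].astype(np.float32))); print("px",cn.round(1).tolist()); 
    for z in(.0025,.0225): print(z,ray(c,cn,z)[:,:2].round(4).tolist())
E
python3 m.py
```

```text
scene bench z -8.266252480654268e-05
lid z 0.08720711362723471 6922
lid [[0.4915, -0.0466], [244.7429, 201.3929], 79.3008, [[0.3698999881744385, -0.14810000360012054], [0.567799985408783, -0.18549999594688416], [0.6132000088691711, 0.054999999701976776], [0.41530001163482666, 0.09239999949932098]]]
wedge n 838 slope [-0.02971676  0.19410093] mean [0.62475424 0.1479748  0.01223825] rect [[0.6216, 0.144], [54.8752, 107.4992], 12.6674, [[0.5831000208854675, 0.19040000438690186], [0.6065999865531921, 0.08550000190734863], [0.6601999998092651, 0.09759999811649323], [0.6366000175476074, 0.20250000059604645]]]
px [[228.89999389648438, 223.3000030517578], [243.10000610351562, 207.0], [275.6000061035156, 235.39999389648438], [261.29998779296875, 251.60000610351562]]
0.0025 [[0.6564, 0.1023], [0.6097, 0.0801], [0.587, 0.1799], [0.6324, 0.1991]]
0.0225 [[0.6615, 0.1153], [0.6159, 0.0936], [0.5936, 0.1912], [0.6381, 0.21]]
top bench z 0.0009739718431082123
lid z 0.08763633328745873 10436
lid [[0.4895, -0.0534], [238.4235, 199.7395], 79.224, [[0.36910000443458557, -0.1518000066280365], [0.5652999877929688, -0.1891999989748001], [0.6098999977111816, 0.045099999755620956], [0.41359999775886536, 0.08240000158548355]]]
wedge n 698 slope [-0.03769291  0.19485083] mean [0.62446171 0.14123739 0.012281  ] rect [[0.6241, 0.1437], [43.7099, 98.9181], 9.8951, [[0.5940999984741211, 0.18870000541210175], [0.6111000180244446, 0.09120000153779984], [0.6541000008583069, 0.09880000352859497], [0.6370999813079834, 0.19619999825954437]]]
px [[274.20001220703125, 176.89999389648438], [315.6000061035156, 170.5], [318.3999938964844, 188.89999389648438], [277.0, 195.1999969482422]]
0.0025 [[0.6397, 0.1959], [0.6547, 0.0976], [0.6109, 0.0914], [0.5961, 0.1893]]
0.0225 [[0.6367, 0.1957], [0.6514, 0.0996], [0.6085, 0.0935], [0.594, 0.1893]]
```

Both views agree on controller yaw, about -10.8°, with its centre near (0.490, -0.052). That puts corner_top at about (0.584, 0.027). The wedge centre is near (0.624, 0.144), heading -80°, with its thin end towards the controller. I go above the corner with the fingers shut.

Emit:
move_arm([
  [[0.04,0,-0.028,0],[0.08,0,-0.056,0],[0.12,0,-0.084,0],[0.16,0,-0.112,0],[0.2,0,-0.14,0]],
], claw=0)

```text
time: 0.6
ee_pos: [0.2889, 0.352, 0.231]
tcp_rot: [-90.0, 0.0, -13.1]
wrist_force: [0.9, 1.4, 0.3]
opening: 0.0118
```

Emit:
move_arm([
  [[0.04,0,-0.028,0],[0.08,0,-0.056,0],[0.12,0,-0.084,0],[0.16,0,-0.112,0],[0.2,0,-0.14,0]],
])

```text
time: 1.1
ee_pos: [0.4519, 0.1699, 0.2312]
tcp_rot: [-90.0, 0.0, -13.2]
wrist_force: [0.8, -0.2, -0.2]
opening: -0.0001
```

Emit:
move_arm([
  [[0.04,0,-0.028,8.5],[0.08,0.02,-0.056,17],[0.12,0.04,-0.084,25.5],[0.163,0.06,-0.111,34],[0.163,0.085,-0.111,42.5]],
])

```text
time: 1.6
ee_pos: [0.587, 0.0232, 0.1453]
tcp_rot: [-90.0, -0.1, -56.2]
wrist_force: [-0.8, 0.7, -0.3]
opening: 0.0
```

Emit:
move_arm([
  [[0,0.01,0,8.5],[0,0.02,0,17],[0,0.025,0,25.5],[0,0.03,0,34],[0,0.03,0,42.5]],
])

```text
time: 2.1
ee_pos: [0.5838, 0.0265, 0.115]
tcp_rot: [-90.1, -0.0, -98.5]
wrist_force: [-1.0, 0.2, -0.8]
opening: -0.0001
```

Run:
```python
from workcell import *
from h import *
c=camera("wrist"); np.savez("w1.npz",**c); cv2.imwrite("pics/w1.png",c["color"]); print(c["fx"],c["fy"],c["cx"],c["cy"],c["T"].round(3).tolist()); o=get_obs(); print(o["ee_pos"],o["wrist_force"])
```

```text
325.19226210127806 325.19226210127806 276.2076027205642 208.0150816164314 [[0.989, -0.141, -0.044, 0.595], [-0.148, -0.949, -0.277, 0.096], [-0.003, 0.281, -0.96, 0.257], [0.0, 0.0, 0.0, 1.0]]
[0.58397156 0.02654904 0.1153751 ] [ 0.44865088 -0.06537897 -0.07382926]
```

View pics/w1.png

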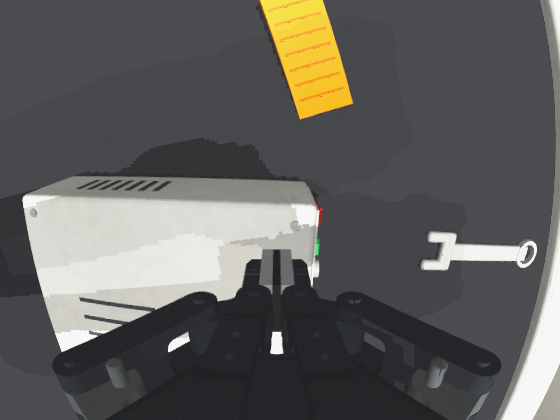

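The wrist view shows the fingertips over the corner. The lid's front +y corner is at about (318,208), the switches are on its right edge, and the wedge's thin edge runs from (301,119) to (352,103).

```bash
cat >> h.py <<'E'
def fray(c,uv,z):
    uv=np.atleast_2d(np.asarray(uv,float)); p=(uv-[c["cx"],c["cy"]])/c["fx"]; th=np.linalg.norm(p,axis=1)+1e-12
    d=np.c_[p*(np.sin(th)/th)[:,None],np.cos(th)]@c["T"][:3,:3].T; t=c["T"][:3,3]
    return t+d*((z-t[2])/d[:,2])[:,None]
E
python3 - <<'E'
from h import *
c=dict(np.load("w1.npz"))
print("lid corners",fray(c,[[318,208],[26,203]],.088).round(4).tolist())
print("tip edge",fray(c,[[301,119],[352,103]],.0025).round(4).tolist())
E
```

```text
lid corners [[0.6093, 0.044, 0.088], [0.4191, 0.0759, 0.088]]
tip edge [[0.6125, 0.0908, 0.0025], [0.6543, 0.0986, 0.0025]]
```

Emit:
move_arm([
  [[0.001,0.01,0,0],[0.002,0.018,0,0],[0.002,0.022,0,0],[0.002,0.024,0,0],[0.002,0.024,0,0]],
])

```text
time: 2.65
ee_pos: [0.5839, 0.0246, 0.0919]
tcp_rot: [-90.0, -0.0, -98.1]
wrist_force: [-0.2, -0.4, 0.6]
opening: -0.0002
```

Emit:
move_arm([
  [[0,0.0005,0,0],[0,0.001,0,0],[0,0.001,0,0]],
])

```text
time: 2.95
ee_pos: [0.5842, 0.0246, 0.0915]
tcp_rot: [-90.0, 0.0, -98.2]
wrist_force: [-0.2, -0.0, -0.6]
opening: 0.0002
```

Emit:
move_arm([
  [[0,0.0005,0,0],[0,0.001,0,0],[0,0.001,0,0]],
])

```text
time: 3.25
ee_pos: [0.5841, 0.0246, 0.0902]
tcp_rot: [-90.0, -0.0, -98.2]
wrist_force: [0.2, -0.5, 0.2]
opening: -0.0001
```

Emit:
move_arm([
  [[0,0.0005,0,0],[0,0.001,0,0],[0,0.001,0,0]],
])

```text
time: 3.55
ee_pos: [0.5841, 0.0246, 0.0892]
tcp_rot: [-90.0, -0.0, -98.2]
wrist_force: [-0.0, -0.5, 0.6]
opening: 0.0001
```

Emit:
move_arm([
  [[0,0.0005,0,0],[0,0.001,0,0],[0,0.001,0,0]],
])

```text
time: 3.85
ee_pos: [0.5841, 0.0246, 0.0881]
tcp_rot: [-90.0, -0.0, -98.2]
wrist_force: [-0.4, -0.7, 0.3]
opening: -0.0002
```

Emit:
move_arm([
  [[0,0.0005,0,0],[0,0.001,0,0],[0,0.001,0,0]],
])

```text
time: 4.15
ee_pos: [0.5842, 0.0246, 0.0873]
tcp_rot: [-90.0, 0.0, -98.2]
wrist_force: [-0.2, -0.4, 0.4]
opening: -0.0002
```

Emit:
move_arm([
  [[0,0.0005,0,0],[0,0.001,0,0],[0,0.001,0,0]],
])

```text
time: 4.45
ee_pos: [0.5845, 0.0247, 0.0866]
tcp_rot: [-89.9, 0.0, -98.2]
wrist_force: [2.3, 1.8, 3.4]
opening: 0.0
```

Emit:
move_arm([
  [[0,0.0005,0,0],[0,0.001,0,0],[0,0.001,0,0]],
])

```text
time: 4.75
ee_pos: [0.5845, 0.0247, 0.0855]
tcp_rot: [-90.0, 0.0, -98.2]
wrist_force: [3.5, 1.2, 4.6]
opening: -0.0003
```

Emit:
move_arm([
  [[0,0.0005,0,0],[0,0.001,0,0],[0,0.001,0,0]],
])

```text
time: 5.05
ee_pos: [0.5841, 0.0245, 0.0842]
tcp_rot: [-90.0, -0.0, -98.2]
wrist_force: [3.2, 1.2, 2.6]
opening: 0.0004
```

Emit:
move_arm([
  [[0,0.0005,0,0],[0,0.001,0,0],[0,0.001,0,0]],
])

```text
time: 5.35
ee_pos: [0.584, 0.0245, 0.0831]
tcp_rot: [-90.0, -0.0, -98.2]
wrist_force: [2.5, 0.6, 3.6]
opening: -0.0
```

It is rocking: about 3 N while the lid follows down. I continue until the foot lands.

Emit:
move_arm([
  [[0,0.0005,0,0],[0,0.001,0,0],[0,0.001,0,0]],
])

```text
time: 5.65
ee_pos: [0.584, 0.0246, 0.0821]
tcp_rot: [-90.0, -0.0, -98.2]
wrist_force: [2.4, 0.7, 3.0]
opening: -0.0001
```

Emit:
move_arm([
  [[0,0.0005,0,0],[0,0.001,0,0],[0,0.001,0,0]],
])

```text
time: 5.95
ee_pos: [0.584, 0.0246, 0.0811]
tcp_rot: [-90.0, -0.0, -98.2]
wrist_force: [2.4, 1.3, 3.6]
opening: -0.0001
```

Emit:
move_arm([
  [[0,0.0005,0,0],[0,0.001,0,0],[0,0.001,0,0]],
])

```text
time: 6.25
ee_pos: [0.5841, 0.0246, 0.0802]
tcp_rot: [-90.0, 0.0, -98.2]
wrist_force: [2.8, 1.7, 3.7]
opening: -0.0002
```

Emit:
move_arm([
  [[0,0.0005,0,0],[0,0.001,0,0],[0,0.001,0,0]],
])

```text
time: 6.55
ee_pos: [0.5843, 0.0247, 0.08]
tcp_rot: [-90.0, 0.0, -98.2]
wrist_force: [1.6, 1.2, 7.8]
opening: -0.0
```

The foot landed at TCP z ≈ 0.080, after contact at about 0.087, so the gap is about 7 mm. I release gently and go to the far long side of the wedge, to swing its tip round into line with the foot.

Emit:
move_arm([
  [[0,-0.001,0,0],[0,-0.003,0,0],[0,-0.005,0,0],[0,-0.007,0,0],[0,-0.009,0,0]],
])

```text
time: 7.05
ee_pos: [0.5838, 0.0245, 0.0881]
tcp_rot: [-90.1, -0.0, -98.2]
wrist_force: [0.1, -0.8, 0.3]
opening: 0.0001
```

Emit:
move_arm([
  [[0,-0.02,0,0],[-0.02,-0.04,0.015,1],[-0.05,-0.04,0.035,2],[-0.08,-0.04,0.055,2.6],[-0.107,-0.04,0.074,2.6]],
])

```text
time: 7.55
ee_pos: [0.6734, 0.1212, 0.1283]
tcp_rot: [-90.0, 0.0, -100.8]
wrist_force: [0.4, 0.6, 0.1]
opening: 0.0001
```

Emit:
move_arm([
  [[0,0.04,0,0],[0,0.08,0,0],[0,0.1,0,0],[0,0.1,0,0]],
])

```text
time: 7.95
ee_pos: [0.6702, 0.1197, 0.0239]
tcp_rot: [-90.4, -0.1, -100.8]
wrist_force: [-0.6, 0.1, 0.1]
opening: -0.0
```

```bash
cat > look.py <<'E'
import sys
from workcell import *
from h import *
o=get_obs(); p=o["ee_pos"]; print("t",o["time"],"tcp",p.round(4),"yaw",o["tcp_rot"][2].round(2),"F",o["wrist_force"].round(1))
foot=np.array([.5833,.0243]); 
for n in sys.argv[2:]:
    c=camera(n); np.savez(f"{n}{sys.argv[1]}.npz",**c); cv2.imwrite(f"pics/{n}{sys.argv[1]}.png",c["color"])
    if n=="wrist": continue
    P=cloud(c); ok=c["range_z"]>0
    W=omask(c)&ok&(P[...,1]>-.02)&(P[...,1]<.35)&(P[...,0]>.4)&(P[...,2]<.05)
    if W.sum()<50: continue
    W=big(W); r=rect(P[W]); print(n,"wedge",[np.round(x,4).tolist() for x in r[:3]],np.round(r[3],4).tolist())
E
python3 look.py 2 top wrist
```

```text
t 7.95 tcp [0.6702 0.1197 0.0239] yaw -100.76 F [-0.6  0.1  0.1]
top wedge [[0.6229, 0.1529], [43.4724, 81.2918], 9.9078] [[0.5945000052452087, 0.1891999989748001], [0.6085000038146973, 0.10909999907016754], [0.6513000130653381, 0.11659999936819077], [0.6373000144958496, 0.19670000672340393]]
```

Emit:
move_arm([
  [[0,0.01,0,0],[0,0.018,0,0],[0,0.018,0,0]],
])

```text
time: 8.35
ee_pos: [0.6722, 0.1199, 0.0094]
tcp_rot: [-90.1, -0.0, -100.8]
wrist_force: [-0.6, -0.5, -0.1]
opening: 0.0002
```

Emit:
move_arm([
  [[0,0,-0.004,0],[0,0,-0.008,0],[0,0,-0.01,0],[0,0,-0.012,0],[0,0,-0.014,0]],
])

```text
time: 8.85
ee_pos: [0.6587, 0.1227, 0.0105]
tcp_rot: [-90.0, 0.0, -100.8]
wrist_force: [-0.1, -0.4, -0.3]
opening: -0.0
```

```bash
python3 look.py 3 top scene wrist
```

```text
t 8.85 tcp [0.6587 0.1227 0.0105] yaw -100.76 F [-0.1 -0.4 -0.3]
top wedge [[0.6216, 0.1601], [43.2695, 66.8335], 10.3128] [[0.5942999720573425, 0.1890999972820282], [0.6062999963760376, 0.12330000102519989], [0.6488999724388123, 0.13109999895095825], [0.636900007724762, 0.19679999351501465]]
scene wedge [[0.6237, 0.1504], [45.0684, 95.1266], 9.9515] [[0.5932999849319458, 0.19329999387264252], [0.6097999811172485, 0.09960000216960907], [0.65420001745224, 0.10740000009536743], [0.6377000212669373, 0.20110000669956207]]
```

View pics/wrist3.png

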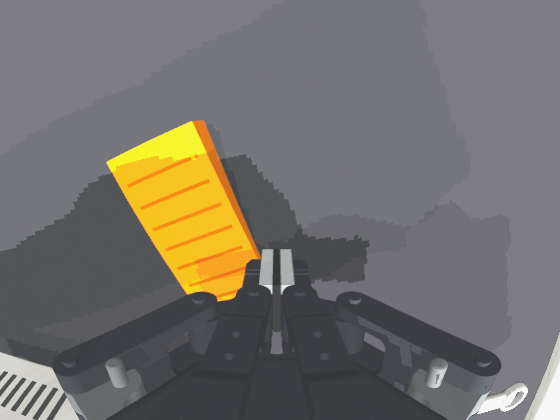

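The wrist view shows the fingers just beside the wedge's far side, at about (260,262), not yet touching. The tips are a bit high, so I lower 5 mm and push.

Emit:
move_arm([
  [[0,0.003,0,0],[0,0.0055,0,0],[0,0.0055,0,0]],
])

```text
time: 9.3
ee_pos: [0.6591, 0.1226, 0.005]
tcp_rot: [-90.0, 0.0, -100.8]
wrist_force: [-0.6, -0.5, 5.0]
opening: 0.0003
```

Emit:
move_arm([
  [[0,0,-0.004,0],[0,0,-0.008,0],[0,0,-0.011,0],[0,0,-0.014,0],[0,0,-0.016,0]],
])

```text
time: 9.8
ee_pos: [0.6436, 0.1254, 0.0055]
tcp_rot: [-89.9, 0.0, -100.8]
wrist_force: [2.3, -2.2, 6.2]
opening: -0.0001
```

```bash
python3 look.py 4 top scene wrist
```

```text
t 9.8 tcp [0.6436 0.1254 0.0055] yaw -100.78 F [ 2.3 -2.2  6.2]
top wedge [[0.6151, 0.1707], [56.6092, 43.1116], 88.788] [[0.5929999947547913, 0.1428000032901764], [0.6360999941825867, 0.14190000295639038], [0.6373000144958496, 0.19850000739097595], [0.5942000150680542, 0.19939999282360077]]
scene wedge [[0.6103, 0.1583], [94.2476, 52.62], 88.5188] [[0.5827000141143799, 0.11190000176429749], [0.6353999972343445, 0.11050000041723251], [0.6377999782562256, 0.20469999313354492], [0.5852000117301941, 0.2061000019311905]]
```

View pics/wrist4.png

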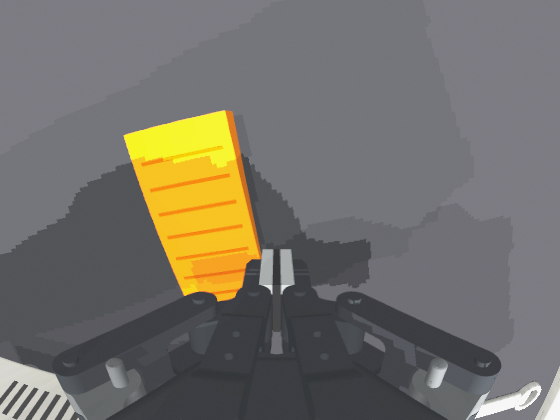

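The wrist view shows the finger against the wedge's far side at (260,255). The wedge has turned to a heading of about -91°. I raise 1 mm to ease the vertical force and push on.

Emit:
move_arm([
  [[0,-0.001,0,0],[0,-0.001,-0.003,0],[0,-0.001,-0.006,0],[0,-0.001,-0.009,0],[0,-0.001,-0.009,0]],
])

```text
time: 10.45
ee_pos: [0.6331, 0.1275, 0.0051]
tcp_rot: [-90.1, -0.0, -100.7]
wrist_force: [0.1, -0.3, 0.0]
opening: 0.0001
```

```bash
python3 look.py 5 top scene
```

```text
t 10.45 tcp [0.6331 0.1275 0.0051] yaw -100.75 F [ 0.1 -0.3  0. ]
top wedge [[0.6112, 0.1737], [60.3792, 43.8392], 80.5057] [[0.5845999717712402, 0.147599995136261], [0.6277999877929688, 0.14030000567436218], [0.6377999782562256, 0.19990000128746033], [0.5946000218391418, 0.2071000039577484]]
scene wedge [[0.6049, 0.1588], [102.3028, 49.9453], 79.7788] [[0.5712000131607056, 0.11289999634027481], [0.6204000115394592, 0.10409999638795853], [0.6384999752044678, 0.20469999313354492], [0.5893999934196472, 0.21359999477863312]]
```

The wedge's axis now heads -99.6° and lies within about 1 mm of the line through the foot, with its tip about 80 mm away from the foot. I back off, rise, and go behind the butt with the fingers slightly open as a two-point pusher.

Emit:
move_arm([
  [[0,0,0.012,0],[0,-0.035,0.015,0],[-0.02,-0.07,0.0,0],[-0.06,-0.07,-0.02,0],[-0.0975,-0.07,-0.0295,0]],
])

```text
time: 11.05
ee_pos: [0.6233, 0.2298, 0.0774]
tcp_rot: [-89.9, 0.1, -100.8]
wrist_force: [0.9, -0.5, -0.6]
opening: 0.0002
```

Emit:
move_arm([
  [[0,0.02,0,0],[0,0.045,0,0],[0,0.062,0,0],[0,0.062,0,0],[0,0.062,0,0]],
], claw=0.014)

```text
time: 11.55
ee_pos: [0.6234, 0.2286, 0.0139]
tcp_rot: [-90.0, -0.0, -100.8]
wrist_force: [0.6, 0.8, 0.3]
opening: 0.014
```

```bash
python3 look.py 6 top scene wrist
```

```text
t 11.55 tcp [0.6234 0.2286 0.0139] yaw -100.77 F [0.6 0.8 0.3]
scene wedge [[0.6208, 0.1197], [41.5568, 15.3654], 61.3783] [[0.6040999889373779, 0.10520000010728836], [0.6176000237464905, 0.09780000150203705], [0.637499988079071, 0.13429999351501465], [0.6240000128746033, 0.14159999787807465]]
```

View pics/wrist6.png

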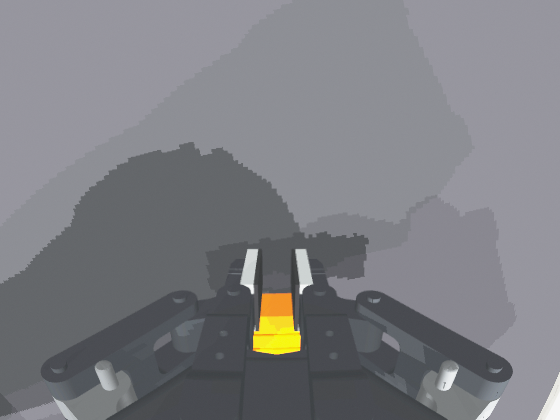

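The wedge shows between the fingers, at (277,320), ahead of the tips and centred. I push along its axis.

Emit:
move_arm([
  [[0.006,0.002,0,0],[0.012,0.002,0,0],[0.018,0.002,0,0],[0.025,0.002,0,0],[0.032,0.002,0,0]],
])

```text
time: 12.2
ee_pos: [0.6175, 0.1965, 0.012]
tcp_rot: [-90.0, 0.0, -100.8]
wrist_force: [0.8, 1.1, 1.6]
opening: 0.0137
```

Emit:
move_arm([
  [[0.007,0,0,0],[0.014,0,0,0],[0.021,0,0,0],[0.028,0,0,0],[0.034,0,0,0]],
])

```text
time: 12.7
ee_pos: [0.6111, 0.1631, 0.0118]
tcp_rot: [-90.0, -0.0, -100.8]
wrist_force: [1.0, -0.4, 0.5]
opening: 0.0139
```

```bash
python3 look.py 7 top scene wrist
```

```text
t 12.7 tcp [0.6111 0.1631 0.0118] yaw -100.78 F [ 1.  -0.4  0.5]
```

View pics/scene7.png

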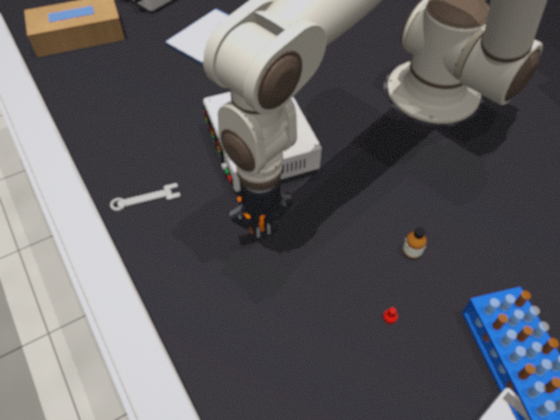

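The hand hides the wedge here. The force is near zero, so it is sliding freely. I push nearer, then go in small steps while watching the force.

Emit:
move_arm([
  [[0.007,0,0,0],[0.014,0,0,0],[0.021,0,0,0],[0.028,0,0,0],[0.034,0,0,0]],
])

```text
time: 13.35
ee_pos: [0.6046, 0.1296, 0.0117]
tcp_rot: [-90.0, -0.0, -100.8]
wrist_force: [0.3, 0.4, -1.1]
opening: 0.0138
```

Emit:
move_arm([
  [[0.001,0,0,0],[0.002,0,0,0],[0.003,0,0,0]],
])

```text
time: 13.65
ee_pos: [0.6043, 0.1275, 0.0118]
tcp_rot: [-90.0, 0.0, -100.8]
wrist_force: [-0.8, 0.5, 0.2]
opening: 0.0137
```

Emit:
move_arm([
  [[0.001,0,0,0],[0.002,0,0,0],[0.003,0,0,0]],
])

```text
time: 13.95
ee_pos: [0.6037, 0.1245, 0.0118]
tcp_rot: [-90.0, 0.0, -100.8]
wrist_force: [0.9, 0.8, 0.1]
opening: 0.0141
```

Emit:
move_arm([
  [[0.001,0,0,0],[0.002,0,0,0],[0.003,0,0,0]],
])

```text
time: 14.25
ee_pos: [0.6031, 0.1214, 0.0118]
tcp_rot: [-90.0, -0.0, -100.8]
wrist_force: [0.6, 0.2, -0.5]
opening: 0.0139
```

Emit:
move_arm([
  [[0.001,0,0,0],[0.002,0,0,0],[0.002,0,0,0]],
])

```text
time: 14.55
ee_pos: [0.6028, 0.1193, 0.0118]
tcp_rot: [-90.0, -0.0, -100.8]
wrist_force: [-0.1, -0.4, 0.3]
opening: 0.014
```

Emit:
move_arm([
  [[0.001,0,0,0],[0.002,0,0,0],[0.002,0,0,0]],
])

```text
time: 14.85
ee_pos: [0.6024, 0.1174, 0.0117]
tcp_rot: [-90.0, -0.0, -100.8]
wrist_force: [0.2, -0.2, -0.0]
opening: 0.0143
```

Emit:
move_arm([
  [[0.001,0,0,0],[0.002,0,0,0],[0.002,0,0,0]],
])

```text
time: 15.15
ee_pos: [0.602, 0.1154, 0.0118]
tcp_rot: [-90.0, -0.0, -100.8]
wrist_force: [-0.4, -0.3, 0.5]
opening: 0.0141
```

Emit:
move_arm([
  [[0.001,0,0,0],[0.001,0,0,0],[0.001,0,0,0]],
])

```text
time: 15.45
ee_pos: [0.6018, 0.1145, 0.0118]
tcp_rot: [-90.0, -0.0, -100.8]
wrist_force: [-0.3, -1.1, -0.4]
opening: 0.014
```

Emit:
move_arm([
  [[0.001,0,0,0],[0.001,0,0,0],[0.001,0,0,0]],
])

```text
time: 15.75
ee_pos: [0.6016, 0.1136, 0.0118]
tcp_rot: [-90.0, -0.0, -100.8]
wrist_force: [0.2, -0.5, -0.4]
opening: 0.0141
```

Emit:
move_arm([
  [[0.001,0,0,0],[0.001,0,0,0],[0.001,0,0,0]],
])

```text
time: 16.05
ee_pos: [0.6015, 0.1126, 0.0118]
tcp_rot: [-90.0, -0.0, -100.8]
wrist_force: [-0.5, 0.5, -0.5]
opening: 0.0139
```

```bash
python3 look.py 8 scene wrist
python3 - <<'E'
import cv2,numpy as np
a=cv2.imread("pics/wrist8.png")[200:400,180:380]; b=cv2.imread("pics/scene8.png")[130:270,180:320]
cv2.imwrite("pics/c8.png",np.hstack([cv2.resize(a,(400,400),interpolation=2),cv2.resize(b,(400,400),interpolation=2)]))
E
```

```text
t 16.05 tcp [0.6015 0.1126 0.0118] yaw -100.77 F [-0.5  0.5 -0.5]
```

View pics/c8.png

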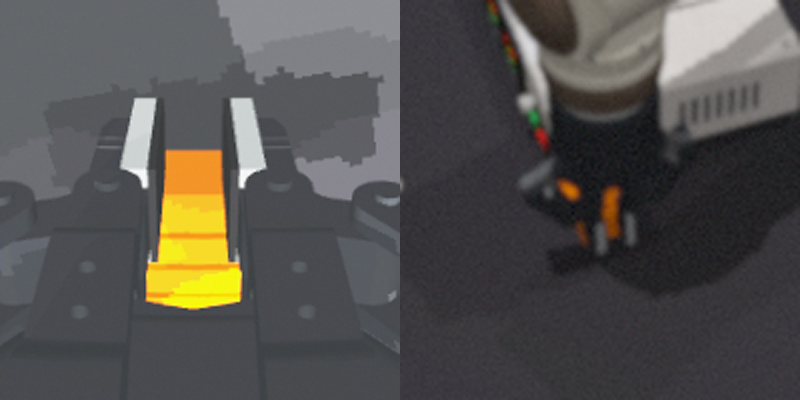

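The left crop (wrist) shows the butt right at the fingertips, bottom edge at about (276,275) in the full image. The right crop (scene) shows orange at the fingers. So the wedge is moving with the hand. I work out where the butt is.

Run:
```python
from h import *
c=dict(np.load("wrist8.npz")); f=np.array([.5833,.0243]);u=np.array([.187,.982])
b=fray(c,[[276.5,275]],.0)[0]; t=fray(c,[[276.5,296.5]],.0225)[0]
for p in(b,t): print(p.round(4),"s",((p[:2]-f)@u).round(4))
```

```text
[0.5994 0.1011 0.    ] s 0.0784
[0.5995 0.1015 0.0225] s 0.0788
```

Emit:
move_arm([
  [[0.001,0,0,0],[0.001,0,0,0],[0.001,0,0,0]],
])

```text
time: 16.45
ee_pos: [0.6013, 0.1116, 0.0118]
tcp_rot: [-90.0, -0.0, -100.8]
wrist_force: [-0.2, 0.1, -0.1]
opening: 0.0141
```

Emit:
move_arm([
  [[0.001,0,0,0],[0.001,0,0,0],[0.001,0,0,0]],
])

```text
time: 16.75
ee_pos: [0.6011, 0.1106, 0.0118]
tcp_rot: [-90.0, -0.0, -100.8]
wrist_force: [0.8, -0.1, 0.3]
opening: 0.0138
```

Emit:
move_arm([
  [[0.001,0,0,0],[0.001,0,0,0],[0.001,0,0,0]],
])

```text
time: 17.05
ee_pos: [0.6009, 0.1098, 0.0118]
tcp_rot: [-90.0, 0.0, -100.8]
wrist_force: [0.4, 1.6, -0.4]
opening: 0.0138
```

Emit:
move_arm([
  [[0.0005,0,0,0],[0.001,0,0,0],[0.001,0,0,0]],
])

```text
time: 17.35
ee_pos: [0.6008, 0.1089, 0.0118]
tcp_rot: [-90.0, 0.0, -100.8]
wrist_force: [0.1, 3.3, -1.1]
opening: 0.0139
```

Emit:
move_arm([
  [[0.0005,0,0,0],[0.0005,0,0,0],[0.0005,0,0,0]],
])

```text
time: 17.65
ee_pos: [0.6007, 0.1084, 0.0118]
tcp_rot: [-90.0, 0.0, -100.8]
wrist_force: [1.5, 4.0, -0.8]
opening: 0.014
```

Emit:
move_arm([
  [[0.0004,0,0,0],[0.0004,0,0,0],[0.0004,0,0,0]],
])

```text
time: 17.95
ee_pos: [0.6006, 0.1081, 0.0118]
tcp_rot: [-90.0, 0.0, -100.8]
wrist_force: [1.4, 5.3, -1.2]
opening: 0.0138
```

```bash
python3 look.py 9
```

```text
t 17.95 tcp [0.6006 0.1081 0.0118] yaw -100.76 F [ 1.4  5.3 -1.2]
```

It is snug at about 5 N. I retreat and check the wedge and case before pressing.

Emit:
move_arm([
  [[-0.01,0,0,0],[-0.04,0,0,0],[-0.08,-0.03,0,0],[-0.12,-0.07,0,0],[-0.15,-0.11,0,0]],
])

```text
time: 18.45
ee_pos: [0.6273, 0.2526, 0.1169]
tcp_rot: [-90.1, -0.1, -100.8]
wrist_force: [1.6, -0.1, -0.3]
opening: 0.0138
```

```bash
python3 look.py 10 top scene
python3 - <<'E'
from h import *
for k in("0","10"):
    c=dict(np.load(f"top{k}.npz")); P=cloud(c)
    L=big((abs(P[...,2]-.088)<.008)&(c["color"].min(2)>120)&(P[...,0]<.75)&(c["range_z"]>0)); v,u=np.nonzero(L); r=rect(ray(c,np.c_[u,v],.088)); print(k,[np.round(x,4).tolist() for x in r])
    Q=P[L]; A=np.c_[Q[:,:2]-[.49,-.0534],np.ones(len(Q))]; print("plane",np.linalg.lstsq(A,Q[:,2],rcond=None)[0].round(4))
a=cv2.imread("pics/top10.png")[140:310,250:470]; b=cv2.imread("pics/scene10.png")[70:270,180:360]
cv2.imwrite("pics/c10.png",np.hstack([cv2.resize(a,(440,340),interpolation=2),cv2.resize(b,(306,340),interpolation=2)]))
E
```

```text
t 18.45 tcp [0.6273 0.2526 0.1169] yaw -100.77 F [ 1.6 -0.1 -0.3]
top wedge [[0.5915, 0.0725], [49.6105, 44.5004], 79.9251] [[0.5651999711990356, 0.052000001072883606], [0.609000027179718, 0.044199999421834946], [0.6176999807357788, 0.09300000220537186], [0.5738999843597412, 0.10080000013113022]]
scene wedge [[0.5944, 0.0731], [58.6843, 41.4388], 73.8789] [[0.5662999749183655, 0.050700001418590546], [0.6061000227928162, 0.03920000046491623], [0.6223999857902527, 0.09560000151395798], [0.5825999975204468, 0.1071000024676323]]
0 [[0.4895, -0.0534], [238.4235, 199.7395], 79.224, [[0.36910000443458557, -0.1518000066280365], [0.5652999877929688, -0.1891999989748001], [0.6098999977111816, 0.045099999755620956], [0.41359999775886536, 0.08240000158548355]]]
plane [-0.0027 -0.002   0.0876]
10 [[0.4893, -0.0536], [238.2268, 199.485], 79.1786, [[0.36899998784065247, -0.1518000066280365], [0.5649999976158142, -0.18930000066757202], [0.6097000241279602, 0.04470000043511391], [0.41370001435279846, 0.08209999650716782]]]
plane [-0.0011 -0.0009  0.0877]
```

View pics/c10.png

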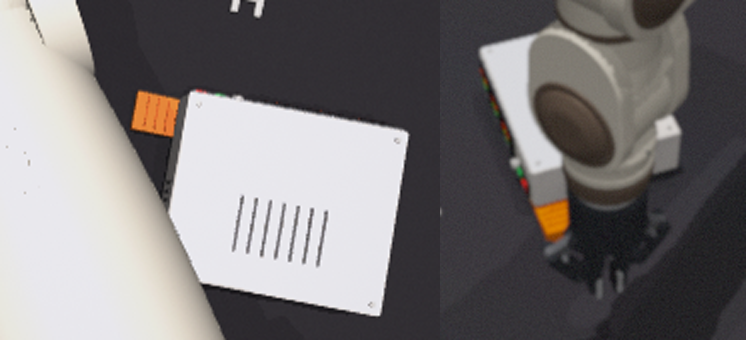

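The top crop shows the wedge squarely under the case's +y side by the switches. The case has moved only 0.2 mm, and the wedge axis is about 1 mm off the foot. I press the corner again with the fingers shut.

Emit:
move_arm([
  [[0.047,0,0,0],[0.094,0,0,0],[0.141,0,0,0],[0.188,0,0,0],[0.235,0,-0.001,0]],
], claw=0)

```text
time: 19.05
ee_pos: [0.5821, 0.0186, 0.1163]
tcp_rot: [-90.0, -0.1, -100.8]
wrist_force: [-0.2, 0.4, 0.3]
opening: 0.0003
```

Emit:
move_arm([
  [[0,0.01,0,0],[0,0.02,0,0],[0,0.027,0,0],[0,0.03,0,0],[0,0.032,0,0]],
])

```text
time: 19.55
ee_pos: [0.5831, 0.0214, 0.0869]
tcp_rot: [-89.9, -0.1, -100.7]
wrist_force: [-12.7, -3.5, 32.4]
opening: -0.0003
```

Emit:
move_arm([
  [[0,0.0005,0,0],[0,0.001,0,0],[0,0.001,0,0]],
])

```text
time: 19.85
ee_pos: [0.5831, 0.0214, 0.0869]
tcp_rot: [-89.9, -0.1, -100.7]
wrist_force: [-12.7, -3.1, 28.0]
opening: 0.0001
```

Emit:
move_arm([
  [[0,0.0005,0,0],[0,0.001,0,0],[0,0.001,0,0]],
])

```text
time: 20.15
ee_pos: [0.5832, 0.0214, 0.0868]
tcp_rot: [-89.8, -0.0, -100.7]
wrist_force: [-13.8, -4.4, 33.2]
opening: -0.0001
```

That overshot: the retreat had not reached its full height, so I'm pressing about 33 N, under the limits. The lid gives almost nothing (0.087). I ease off to about 10 N and hold.

Emit:
move_arm([
  [[0,-0.001,0,0],[0,-0.002,0,0],[0,-0.003,0,0],[0,-0.003,0,0]],
])

```text
time: 20.55
ee_pos: [0.5829, 0.0214, 0.0872]
tcp_rot: [-89.9, -0.1, -100.7]
wrist_force: [-7.7, -3.9, 17.0]
opening: -0.0001
```

Emit:
move_arm([
  [[0,-0.001,0,0],[0,-0.002,0,0],[0,-0.003,0,0],[0,-0.004,0,0],[0,-0.006,0,0]],
])

```text
time: 21.05
ee_pos: [0.5828, 0.021, 0.0912]
tcp_rot: [-90.0, -0.0, -100.7]
wrist_force: [0.2, 0.3, 0.4]
opening: -0.0
```

Emit:
move_arm([
  [[0,0,0,0],[0,0,0,0],[0,0,0,0]],
])

```text
time: 21.35
ee_pos: [0.5829, 0.0206, 0.0916]
tcp_rot: [-90.0, -0.0, -100.8]
wrist_force: [-0.9, 0.7, -0.4]
opening: 0.0001
```

Clear of the lid. I re-centre 4 mm over the foot and press again in a controlled way.

Emit:
move_arm([
  [[-0.002,0,0,0],[-0.004,0.001,0,0],[-0.004,0.002,0,0],[-0.004,0.003,0,0]],
])

```text
time: 21.75
ee_pos: [0.5837, 0.0246, 0.0885]
tcp_rot: [-90.0, -0.0, -100.8]
wrist_force: [0.1, 0.2, -0.3]
opening: 0.0001
```

Emit:
move_arm([
  [[0,0.0005,0,0],[0,0.001,0,0],[0,0.0015,0,0],[0,0.002,0,0],[0,0.002,0,0]],
])

```text
time: 22.25
ee_pos: [0.5838, 0.0245, 0.0874]
tcp_rot: [-90.0, 0.0, -100.8]
wrist_force: [-2.3, 0.9, 4.9]
opening: -0.0002
```

Emit:
move_arm([
  [[0,0.0005,0,0],[0,0.001,0,0],[0,0.001,0,0]],
])

```text
time: 22.55
ee_pos: [0.5839, 0.0246, 0.0872]
tcp_rot: [-89.9, 0.0, -100.8]
wrist_force: [-4.4, -0.6, 10.9]
opening: 0.0003
```

Holding 11 N, the lid stays at 0.0872 (unwedged, it went to 0.080). I hold for a second, release slowly and take the hand away.

Emit:
move_arm([
  [[0,0.0002,0,0],[0,0.0002,0,0],[0,0.0002,0,0],[0,0.0002,0,0],[0,0.0002,0,0]],
])

```text
time: 23.05
ee_pos: [0.5839, 0.0246, 0.0873]
tcp_rot: [-89.9, 0.0, -100.8]
wrist_force: [-5.0, 0.8, 12.1]
opening: 0.0001
```

Emit:
move_arm([
  [[0,0,0,0],[0,0,0,0],[0,0,0,0],[0,0,0,0],[0,0,0,0]],
])

```text
time: 23.55
ee_pos: [0.5839, 0.0245, 0.0872]
tcp_rot: [-89.9, 0.0, -100.8]
wrist_force: [-4.7, 0.3, 12.0]
opening: 0.0
```

Emit:
move_arm([
  [[0,-0.001,0,0],[0,-0.002,0,0],[0,-0.004,0,0],[0,-0.01,0,0],[0,-0.03,0,0]],
])

```text
time: 24.05
ee_pos: [0.5827, 0.0245, 0.114]
tcp_rot: [-90.2, -0.0, -100.8]
wrist_force: [-0.1, -0.5, -0.8]
opening: -0.0002
```

Emit:
move_arm([
  [[-0.04,-0.03,0,0],[-0.08,-0.06,0,0],[-0.12,-0.08,0,0],[-0.16,-0.1,0,0],[-0.2,-0.1,0,0]],
])

```text
time: 24.55
ee_pos: [0.6219, 0.2229, 0.2192]
tcp_rot: [-89.8, 0.1, -100.8]
wrist_force: [-0.0, -0.3, 0.5]
opening: -0.0005
```

Emit:
move_arm([
  [[-0.03,0,0,0],[-0.06,0,0,0],[-0.06,0,-0.03,0],[-0.06,0,-0.06,0],[-0.06,0,-0.06,0]],
])

```text
time: 25.05
ee_pos: [0.5708, 0.2922, 0.2158]
tcp_rot: [-90.1, -0.0, -100.6]
wrist_force: [0.0, -0.7, 0.5]
opening: 0.0001
```

```bash
python3 look.py 11 top scene
python3 - <<'E'
from h import *
for k in("0","10","11"):
    c=dict(np.load(f"top{k}.npz")); P=cloud(c)
    L=big((abs(P[...,2]-.088)<.008)&(c["color"].min(2)>120)&(P[...,0]<.75)&(c["range_z"]>0)); v,u=np.nonzero(L); r=rect(ray(c,np.c_[u,v],.088)); print(k,[np.round(x,4).tolist() for x in r[:3]])
    Q=P[L]; A=np.c_[Q[:,:2]-[.49,-.0534],np.ones(len(Q))]; print("plane",np.linalg.lstsq(A,Q[:,2],rcond=None)[0].round(4))
a=cv2.imread("pics/top11.png")[60:340,120:480]; b=cv2.imread("pics/scene11.png")[70:350,100:440]
cv2.imwrite("pics/c11.png",np.hstack([a,b]))
E
```

```text
t 25.05 tcp [0.5708 0.2922 0.2158] yaw -100.64 F [ 0.  -0.7  0.5]
top wedge [[0.5913, 0.0727], [49.3798, 44.0155], 79.6307] [[0.5651999711990356, 0.052400000393390656], [0.6085000038146973, 0.04450000077486038], [0.6173999905586243, 0.09309999644756317], [0.5741000175476074, 0.10100000351667404]]
scene wedge [[0.5891, 0.0739], [60.0339, 47.3585], 78.6682] [[0.5600000023841858, 0.04919999837875366], [0.6065000295639038, 0.039900001138448715], [0.6183000206947327, 0.09870000183582306], [0.5717999935150146, 0.1080000028014183]]
0 [[0.4895, -0.0534], [238.4235, 199.7395], 79.224]
plane [-0.0027 -0.002   0.0876]
10 [[0.4893, -0.0536], [238.2268, 199.485], 79.1786]
plane [-0.0011 -0.0009  0.0877]
11 [[0.4894, -0.0535], [238.0155, 199.415], 79.1785]
plane [-0.0011 -0.0009  0.0877]
```

View pics/c11.png

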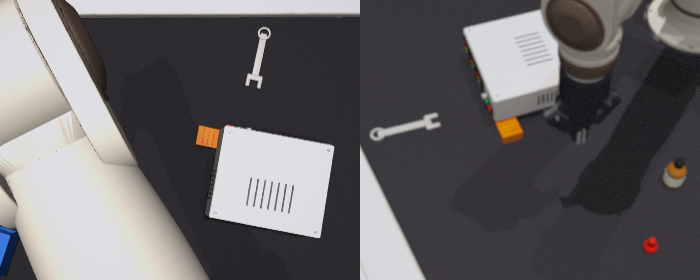

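The wedge is in place and the case and bystanders are unmoved. The hand is clear.

```bash
python3 -c "from workcell import *; print(job_done())"
```

```text
the job is handed in; nothing more can be done
None
```

The wedge is snug under the short foot, the controller no longer rocks, and the job is handed in at about 25 s of the 64 s allowed.

- **First press:** the corner rocked at about 3 N. The lid went from 0.087 to 0.080 m before the foot landed, so the gap was about 7 mm.
- **Wedge:** I pushed it sideways into line with the foot, then along the bench from its butt until it resisted with about 5 N. It was never gripped or lifted.
- **Second press:** about 11–12 N held for around a second, and the lid stayed at 0.087 m.
- **Final pictures:**
  - The case has shifted no more than 0.2 mm.
  - The wedge is in place and did not move under the press, with its axis about 1 mm from the foot's centre.
  - The vial, spanner and plug were never touched and still stand where they were.
  - The hand is well clear.

**What did not go as planned:**
- My first attempt at the second press came down too far and reached about 33 N, with about 13 N sideways, for roughly half a second. The lid barely gave and the case did not shift, so I released it and repeated the press properly.
- While turning the wedge, a fingertip pressed down with 5–6 N for a moment, on either the bench or the wedge.
- The last fit to the lid hints that the corner sits about 0.25 mm higher than at the start, which is near the measuring noise.

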